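# Close the pressure cover on the loaded test station and hold it down

### The job

One station of the two-station probe test fixture has a phone board in it, the other only its flat dust blank: take the pressure cover from the mat by its bow handle, set it over the station with the board (either way round) and slide it about as needed until it drops onto that station's two locating pins hidden beneath it, then press it straight down against the springs until it is fully home. Finish while still gripping the handle and holding the cover pressed down, as for the test itself: do not let go. Do not press on or shift the blank, keep the board in its nest, and leave the other things on the mat where they are.

Things in the scene. Friction and masses are not known exactly. Their poses are not given: they have to be found in the camera images.
- fixture: two-station probe test fixture: flat black box with aluminium top plate, 150 (x) x 220 (y) x 30 mm, fixed on a repair mat (mat top 4 mm above the bench). Origin: centre of its underside, z up. Stations side by side along its y, centres at y = +55 and -55 mm; in each a spring-loaded nest plate (96 x 56 mm, 3 mm rim round its pocket) carries the board or the blank, between two upright pins
- station_left (a point): centre of the +y station, 44 mm above the fixture's underside: level of a resting board's upper face. Axes as the fixture's. The station's two steel locating pins, 8 mm in diameter, stand 54 mm from here along x to either side; their tips (tapered to 5 mm over the last 2 mm) are 60 mm above the fixture's underside
- station_right (a point): the same point of the -y station, with two pins alike
- nest_left (a joint): travel of the +y station's nest plate: 0 = up, 0.005 m = fully down on its stop. Springs: about 5.5 N to start it moving, about 12 N in all (cover's weight included) to bring it fully down
- nest_right (a joint): the same for the -y station
- board: phone board, 84 (x) x 44 (y) mm, 2 mm thick, dark circuit board with two bright metal shield cans (up to 4.5 mm in all), black chips and one notched corner; lies loose in the nest of one of the two stations, which one varies. Origin: centre of its underside, 42 mm above the fixture's underside at rest
- blank: dust blank: plain flat black plastic sheet, 84 x 44 x 2 mm, with one small low rib as finger tab; lies in the nest of the other station. Origin: centre of its underside, 42 mm above the fixture's underside
- cover: pressure cover, about 300 g, loose on the mat: grey block 140 (x) x 62 (y) x 18 mm on four white pushers (8 mm across, 8 mm long, at x +-30, y +-14), bow handle on top. Unseen in the block's underside: two blind bores for the pins, 11 mm across, 15 mm deep, at x = -54 and +54 on the centre line; fits either way round. Origin: centre, level of the pusher tips, z up; block 8 to 26 mm above it
- handle (a point): middle of the cover's handle bar, 56 mm above the cover's origin. Bar 92 mm long (cover's x), 16 wide (y), 16 high, flat sides, 22 mm clear below it, legs at its ends. Cover's origin above the fixture's underside: 52 mm when lying on the pin tips, 44 when dropped on with its pushers on the board, 39 pressed fully home
- phone: opened phone housing lying on the mat, 148 x 72 x 8 mm; bystander. Origin: centre of its underside
- screw_dish: round steel dish for screws, 68 mm across, 14 mm high; bystander. Origin: centre of its underside
- tape: roll of amber tape lying flat, 84 mm across, 19 mm high; bystander. Origin: centre of its underside
- flux_jar: small jar with a lid, 38 mm across, 42 mm high; bystander. Origin: centre of its underside
- screwdriver: small screwdriver, 145 mm long, lying on the mat; bystander. Origin: middle of its underside
- brush: small brush, 150 mm long, lying on the mat; bystander. Origin: middle of its underside
- tweezers: steel tweezers, about 135 mm long, 8 mm high, lying on the mat; bystander. Origin: near their middle, on the underside
Mind the look-alikes: they are no part of the job. What is shaped like the cover but blue or turquoise is not meant.

How it is judged:
By the outcome, as a careful person would: the job done as asked, in the order asked, and still so for the second after the job is handed in, while the arm keeps its last pose, push and grip.
It also fails if it takes over 51 s, if anything falls off the work surface, if the arm or the gripper's body presses on something with over 40 N, if the wrist force passes 120 N, or if a joint passes its speed limit or range.

### The arm

A 7-joint arm with a two-finger parallel gripper is mounted at the origin on the work surface. World frame = base frame: x ahead of the robot, y to its left, z up, the work surface at z = 0. Lengths are in m, angles in rad, forces in N, time in s.
With the tool pointing down it reaches from about 0.4 to 0.875 m from the base axis. Payload 4.4 kg.
Tool frame: the origin (TCP) lies midway between the tips of the shut fingers; the grasp point (between the pads) lies 19 mm behind it; x points along the fingers, y is the direction in which the jaws open and shut, and the axes are right-handed (so a half turn about x gives the same grasp; the last joint's range is limited). The gripper opens to 85 mm and grips with 20 to 120 N. Pads are 22 mm wide; open, the fingers measure 114 mm over their backs; the gripper's body (76 mm by 85 mm) begins 54 mm behind the grasp point. The pads swing forward as they close: fully open they stand 13 mm farther back than shut.
Start: joints at [1.274, 0.628, 0.038, 1.517, -0.027, 0.996, -0.02], TCP at [0.149, -0.633, 0.231] pointing down, gripper open.
Joint ranges: [-3.06, 3.06], [-0.37, 2.12], [-1.25, 1.32], [0.18, 2.47], [-1.1, 4.24], [0.23, 1.98], [-2.94, 2.94]. Speed limits (rad/s): [2.57, 2.57, 3.14, 3.14, 3.14, 3.14, 3.14].

### API

Orientations are given as a rotation vector (axis times angle).
In Python, from rig import arm gives the robot as it stands.
- The arm moves only by the tool arm_command, never from a script. Its argument "commands" is one flat list of numbers, 5 for each row, row after row: the shift along the tool's x, y, z in cm, then the turn about the tool's x in rad, then the opening, from 0 (shut) to 1 (fully open). A call has 1 to 20 rows; each row shifts and turns the pose as measured when the row begins, along the tool's axes as they then stand; what a row does not reach is not made up. A row lasts 1/12 s, in which the tool goes at most 41.7 mm and 7.16 degrees, less where a joint would pass 70% of its speed; a pose out of reach is approached as far as the arm can. A call with a gripper value outside its range is refused whole. The fingers move at their own pace and stop on an object; "force" is the grip in N (left out, the last holds). Time passes only in rows, so rows that do not move let the fingers close. It gives the time, the measured TCP pose, the force and the opening at its end, in the units of the state.
- arm.read_state(): the state, without advancing time (a new reading comes with each control period).
- arm.grab_frame(name): name is "side" or "top"; returns a dict with "img" (400x640x3 uint8, blue, green, red), "camera_matrix" (3x3 intrinsics, pixels), "k1" (the pictures are not rectified: a ray, as slopes to the right and down, at radius r is drawn at 1 + k1 r^2 times it, then the intrinsics apply), "R" (3x3) and "t" (3): a world point X has camera coordinates R X + t. Camera axes: x right, y down, z forward; pixel columns grow to the right and rows downward; lengths in m; the calibration is good to about 2 mm. A picture is of the moment at which its call begins. There is no depth.
- arm.finish_job(): hands the job in, once; it reports no verdict.
The state is a dict: "time": time; "q": joint angles; "joint_velocities": joint speeds; "tau": joint torques, N m; "tool_pos": TCP position; "ee_rot": TCP orientation; "ft_force": force on the tool from outside, world axes, zero at the start; "torque": the same for the moment, N m; "width": finger opening in m.
Only numpy, scipy, OpenCV 4.12 (cv2) and the standard library are available. Lean on these libraries where they do the work, as an engineer would, in place of code of your own. Each camera call takes 0.05 s, during which the arm holds its last target.

## Working session

There is one attempt and no reset: what is moved stays moved. The work goes in short steps, Python scripts to look and compute and a tool call to move; the robot and the scene stay as the last step left them, time stands still between calls to the robot, and variables do not carry over. Pictures are saved under pics/ and viewed, and the job is handed in when it is done.

Besides the shell and the picture viewer there is one more tool, called as name(argument=value, ...) on one line, values as JSON. arm_command: Moves the arm, as the interface text tells. Its arguments: {"type":"object","properties":{"commands":{"type":"array","items":{"type":"number"}},"force":{"type":"number"}},"required":["commands"]}

```bash
mkdir -p pics; ls
cat > h.py <<'E'
import numpy as np, cv2, pickle
from rig import arm
def grab(n,fn):
    f=arm.grab_frame(n); cv2.imwrite('pics/'+fn,f['img']); pickle.dump(f,open('pics/'+fn+'.pkl','wb')); return f
def load(fn): return pickle.load(open('pics/'+fn+'.pkl','rb'))
def ray(f,u,v):
    K=np.array(f['camera_matrix']);k=f['k1']
    a=np.array([(u-K[0,2])/K[0,0],(v-K[1,2])/K[1,1]]);p=a.copy()
    for _ in range(30): p=a/(1+k*(p@p))
    R=np.array(f['R']);t=np.array(f['t']).ravel()
    return -R.T@t, R.T@np.array([p[0],p[1],1])
def at_z(f,u,v,z):
    c,d=ray(f,u,v); return c+d*(z-c[2])/d[2]
def proj(f,X):
    X=np.atleast_2d(X);K=np.array(f['camera_matrix'])
    c=X@np.array(f['R']).T+np.array(f['t']).ravel(); p=c[:,:2]/c[:,2:]
    p=p*(1+f['k1']*(p**2).sum(1,keepdims=True)); return p@np.diag([K[0,0],K[1,1]])+K[:2,2]
def Rz(a): return np.array([[np.cos(a),-np.sin(a),0],[np.sin(a),np.cos(a),0],[0,0,1]])
E
python3 - <<'E'
from h import *
for n in('top','side'):
    f=grab(n,n+'0.png'); print(n,f['k1'],np.round(f['camera_matrix'],1).tolist(),-np.array(f['R']).T@np.array(f['t']).ravel())
print(arm.read_state())
E
```

```text
pics
top -0.018650844654417003 [[388.2, 0.0, 319.9], [0.0, 388.2, 200.4], [0.0, 0.0, 1.0]] [0.37154493 0.10600413 1.12425704]
side -0.13573127480530536 [[467.2, 0.0, 320.0], [0.0, 467.2, 203.3], [0.0, 0.0, 1.0]] [0.26298461 1.35540546 1.10317577]
{'time': 0.1, 'q': array([ 1.27418703,  0.62928897,  0.03844054,  1.5182655 , -0.02699715,
        0.99633493, -0.01998821]), 'joint_velocities': array([-0.00025749, -0.00075279,  0.0019153 , -0.00305767,  0.00025041,
        0.00058032,  0.00183948]), 'tau': array([ 3.67329092e-03, -5.64528036e+01,  1.23122480e+00, -1.93971616e+01,
        1.14266609e-02,  5.45034738e-03, -3.66548102e-05]), 'tool_pos': array([ 0.14859692, -0.632196  ,  0.23045889]), 'ee_rot': array([ 2.09965283,  0.24530178, -2.10012807]), 'ft_force': array([ 0.43069491,  0.34959485, -0.01613978]), 'torque': array([0.00083532, 0.02211669, 0.04202072]), 'width': 0.08532493447650605}
```

View pics/top0.png

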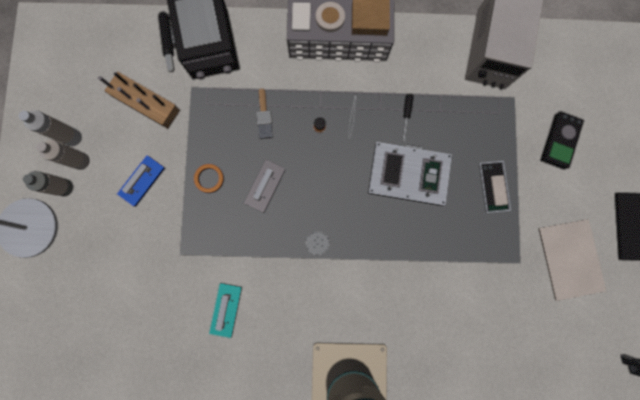

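View pics/side0.png

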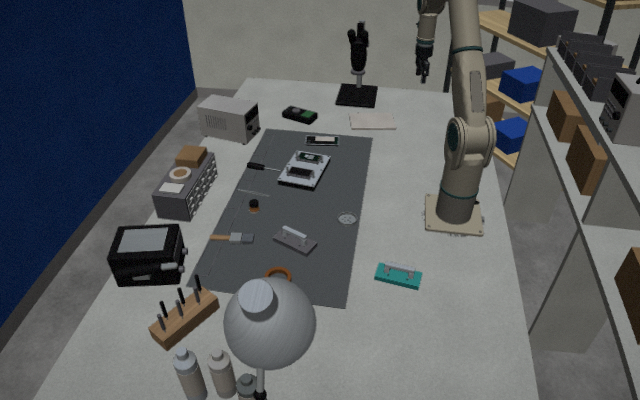

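Run:
```python
from h import *
f=load('top0.png')['img'];s=load('side0.png')['img']
a=cv2.resize(f[150:220,235:300],(400,430),interpolation=3);b=cv2.resize(f[135:210,362:457],(400,316),interpolation=3)
c=np.zeros((430,800,3),np.uint8);c[:,:400]=a;c[:316,400:]=b;cv2.imwrite('pics/c1.png',c)
a=cv2.resize(s[215:260,265:325],(400,300),interpolation=3);b=cv2.resize(s[140:195,270:340],(400,314),interpolation=3)
c=np.zeros((314,800,3),np.uint8);c[:300,:400]=a;c[:314,400:]=b;cv2.imwrite('pics/c2.png',c)
```

```text
(no output)
```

View pics/c1.png

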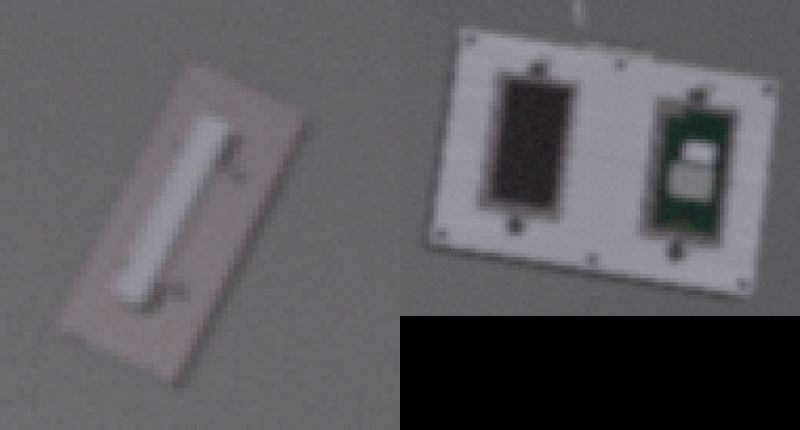

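View pics/c2.png

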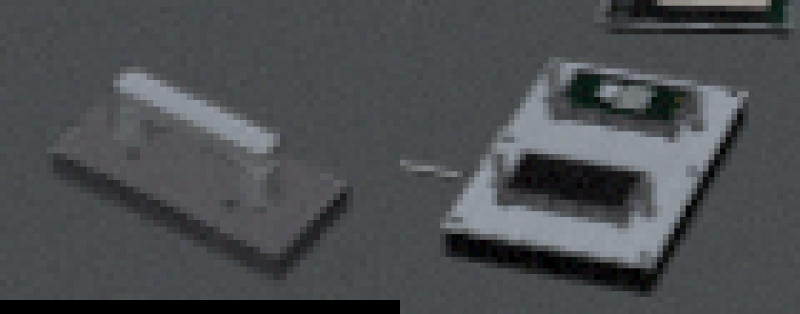

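```bash
cat > fit.py <<'E'
from h import *
from scipy.optimize import least_squares
T=load('top0.png');S=load('side0.png')
def px(p,u0,v0,s): return (np.array(p,float)+.5)/s-.5+[u0,v0]
def fit(items,x0):
    def res(x):
        r=[]
        for f,P,p in items:
            W=np.array(P)@Rz(x[2]).T+[x[0],x[1],.004]; r.append((proj(f,W)-p).ravel())
        return np.concatenate(r)
    o=least_squares(res,x0,x_scale=[.01,.01,.05],loss='soft_l1'); return o.x,res(o.x)
s1=400/65;s2=400/95;s3=400/60;s4=400/70
cb=np.array([[70,31,26],[70,-31,26],[-70,-31,26],[-70,31,26]])/1e3
it=[(T,cb,px([[193,62],[307,118],[178,385],[60,328]],235,150,s1))]
hb=np.array([[46,0,64],[-46,0,64]])/1e3
fx=np.array([[75,110,30],[75,-110,30],[-75,-110,30],[-75,110,30]])/1e3
fT=(T,fx,px([[60,27],[378,75],[352,297],[30,245]],362,135,s2))
# side: cover top corners: left(far +x) (75,95)?; near bottom (280,262)->top edge; right (350,187)
cS=(S,cb[[0,3,2]],px([[50,152],[277,258],[350,187]],265,215,s3)) 
fS=(S,fx[[3,2,0,1]],px([[652-400,268],[748-400,95],[445-400,232],[550-400,60]],270,140,s4))
if __name__=='__main__':
    np.set_printoptions(precision=4,suppress=True)
    for n,its in(('cover top',it),('cover both',it+[cS]),('cover+handle',it+[(T,hb,px([[212,120],[133,297]],235,150,s1))])):
        x,r=fit(its,[.45,.2,-.5]);print(n,x,r.reshape(-1,2).tolist())
    for n,its in(('fix',[fT]),('fixboth',[fT,fS]),('fixS',[fS])):
        x,r=fit(its,[.45,-.1,0]);print(n,x,r.reshape(-1,2).tolist())
    for p in px([[138,69],[115,226],[297,97],[277,250]],362,135,s2): print(at_z(T,*p,.064),at_z(T,*p,.034))
E
python3 fit.py
```

```text
cover top [ 0.5347  0.2514 -0.4155] [[-0.19552731795079126, -0.3548974259991269], [0.7431802636828024, -0.3142835987631827], [0.030141506828954334, 0.37454125834841534], [-0.4758518399459035, 0.26963843660553266]]
cover both [ 0.5358  0.2527 -0.4207] [[-0.49442119534944595, -0.7467739292140152], [0.39199364109913404, -0.6086189253459509], [-0.5545930419094134, -0.03773341787649542], [-1.005759875650341, -0.24249935602588835], [0.7476136247914269, -1.0521694721696235], [0.8128839083493631, -0.40317022155247173], [0.6085716258441494, -0.8043388650744703]]
cover+handle [ 0.5349  0.2516 -0.4099] [[-0.4052698659976386, -0.4224787743834497], [0.5857022966692398, -0.490828504931045], [0.12293503854471055, 0.31214411421197497], [-0.43791814342824864, 0.3186683760594917], [1.1047883956135252, -0.45737241842408594], [-0.7275417499343746, 0.7515391778946139]]
fix [ 0.5837 -0.1637 -0.1269] [[0.10159781135564572, 0.485065146669001], [-0.21846433599000648, 0.8019085252235243], [0.024661074538073535, -0.8857383336247153], [0.08135434070112524, -0.38720313928209293]]
fixboth [ 0.5843 -0.1628 -0.1276] [[-0.16821563000394235, 0.2312240628395159], [-0.4988360117228581, 0.6047955508801692], [-0.3002925868211719, -1.094469233626171], [-0.23293973019747227, -0.6548803008944617], [0.717810281266793, -0.7835605264397998], [-0.142769427554299, -0.845299427906582], [0.1556287784159167, -1.2493410320200269], [0.4942131906569216, -0.389416027226531]]
fixS [ 0.5844 -0.1569 -0.13  ] [[0.34092985384546637, 0.145602773913879], [-0.3302060857594711, -0.04900509577629464], [-0.27370889346371996, -0.4069271036298687], [0.25549417714648825, 0.33617233908179855]]
[ 0.6381 -0.1114  0.064 ] [ 0.6456 -0.1175  0.034 ]
[ 0.5321 -0.0966  0.064 ] [ 0.5367 -0.1023  0.034 ]
[ 0.6223 -0.2177  0.064 ] [ 0.6294 -0.2268  0.034 ]
[ 0.5192 -0.2036  0.064 ] [ 0.5234 -0.2124  0.034 ]
```

Candidates for the cover: grey block (265,185) on the mat, blue one (141,181), turquoise one (226,310). The crop shows the grey one with its white bow handle, matching the description. The green board with bright cans is in the right-hand station (430,175), and the plain black blank is in the left (393,168).

```bash
cat >> h.py <<'E'
from scipy.spatial.transform import Rotation as Ro
def st(): return arm.read_state()
def show(tgt=None,yaw=None):
    s=st();R=Ro.from_rotvec(s['ee_rot']).as_matrix();p=np.array(s['tool_pos'])
    np.set_printoptions(precision=4,suppress=True)
    y=np.arctan2(R[1,1],R[0,1])
    print('t',s['time'],'tcp',p,'down',R[:,0],'jaw yaw',round(y,4),'w',round(s['width'],4),'F',np.array(s['ft_force']),'M',np.array(s['torque']),'q7',round(s['q'][6],3))
    if tgt is not None: print('delta tool cm',R.T@(np.array(tgt)-p)*100)
    if yaw is not None:
        d=(yaw-y+np.pi/2)%np.pi-np.pi/2; print('world yaw change',d,'=> tool x turn',-d)
    return R,p
E
python3 -c "
from h import *
R,p=show([.535,.252,.2],-.413+np.pi/2);print(R)"
```

```text
t 0.1 tcp [ 0.1486 -0.6322  0.2305] down [-0.0004  0.0017 -1.    ] jaw yaw -1.34 w 0.0853 F [ 0.4307  0.3496 -0.0161] M [0.0008 0.0221 0.042 ] q7 -0.02
delta tool cm [  3.1821 -77.2288 -57.8443]
world yaw change -0.6438260868429815 => tool x turn 0.6438260868429815
[[-0.0004  0.2288 -0.9735]
 [ 0.0017 -0.9735 -0.2288]
 [-1.     -0.0018  0.    ]]
```

arm_command(commands=[0,-1.6,-3.4,0,1,0,-1.6,-3.4,0,1,0,-1.6,-3.4,0,1,0,-1.6,-3.4,0,1,0,-1.6,-3.4,0,1,0,-1.6,-3.4,0,1,0,-1.6,-3.4,0,1,0,-1.6,-3.4,0,1,0,-1.6,-3.4,0,1,0,-1.6,-3.4,0,1,0,-1.6,-3.4,0,1,0,-1.6,-3.4,0,1])

```text
time: 1.1
tool_pos: [0.5044, -0.3493, 0.222]
ee_rot: [2.099, 0.225, -2.129]
ft_force: [0.9, -0.4, -0.7]
width: 0.0858
```

arm_command(commands=[0,-3.6,-1.1,-0.1,1,0,-3.6,-1,0,1,0,-3.6,-1,0,1,0,-3.6,-1,0,1,0,-3.6,-1,0,1,0,-3.6,-1,0,1,0,-3.6,-1,0,1,0,-3.6,-1,0,1,0,-3.6,-1,0,1,0,-3.6,-1,0,1,0,-3.6,-1,0,1,0,-3.6,-1,0,1])

```text
time: 2.1
tool_pos: [0.492, 0.1197, 0.2188]
ee_rot: [2.039, 0.332, -2.068]
ft_force: [0.0, -0.1, -0.2]
width: 0.0856
```

```bash
python3 -c "
from h import *
show([.535,.252,.2],-.413+np.pi/2)"
```

```text
t 2.1 tcp [0.492  0.1197 0.2188] down [-0.0144  0.0028 -0.9999] jaw yaw -1.2554 w 0.0856 F [ 0.0298 -0.1111 -0.2061] M [ 0.0383 -0.0732 -0.0598] q7 -1.549
delta tool cm [  1.8522 -11.2261  -8.2138]
world yaw change -0.7283688982708325 => tool x turn 0.7283688982708325
```

arm_command(commands=[0,0,0,-0.12,1,0,0,0,-0.12,1,0,0,0,-0.12,1,0,0,0,-0.12,1,0,0,0,-0.12,1,0,0,0,-0.12,1,0,0,0,-0.12,1,0,0,0,-0.12,1,0,0,0,-0.12,1,0,0,0,-0.12,1,0,0,0,-0.12,1,0,0,0,-0.12,1,0,0,0,-0.12,1,0,0,0,-0.12,1,0,0,0,-0.12,1,0,0,0,-0.12,1,0,0,0,-0.12,1,0,0,0,-0.12,1,0,0,0,-0.12,1,0,0,0,-0.12,1])

```text
time: 3.77
tool_pos: [0.484, 0.1348, 0.2134]
ee_rot: [0.256, 1.583, -0.256]
ft_force: [-0.3, 0.5, -0.2]
width: 0.0857
```

```bash
python3 -c "
from h import *
show([.535,.252,.13],-.413+np.pi/2)"
```

```text
t 3.7667 tcp [0.484  0.1348 0.2134] down [-0.0271  0.0042 -0.9996] jaw yaw 1.2455 w 0.0857 F [-0.2852  0.4537 -0.2157] M [-0.027   0.0116  0.0078] q7 0.478
delta tool cm [ 8.249  12.7764  1.3057]
world yaw change -0.08772011993162931 => tool x turn 0.08772011993162931
```

arm_command(commands=[0.5,3.4,0.35,0.085,1,0.5,3.4,0.35,0,1,0.5,3.4,0.35,0,1,0.5,3.2,0.3,0,1,0,0,0,0,1])

```text
time: 4.18
tool_pos: [0.5493, 0.2494, 0.188]
ee_rot: [0.324, 1.577, -0.336]
ft_force: [0.1, 1.1, 0.2]
width: 0.0854
```

```bash
python3 -c "
from h import *
show([.535,.252,.13],-.413+np.pi/2); grab('top','top1.png');grab('side','side1.png')
a=load('top1.png')['img'][120:240,200:340];b=load('side1.png')['img'][170:290,230:370]
cv2.imwrite('pics/c3.png',cv2.resize(np.hstack([a,b]),(800,343),interpolation=3))"
```

```text
t 4.1833 tcp [0.5493 0.2494 0.188 ] down [-0.0319 -0.0005 -0.9995] jaw yaw 1.152 w 0.0854 F [0.1495 1.0501 0.2263] M [ 0.0453 -0.0678  0.0159] q7 0.27
delta tool cm [ 5.8379 -0.2689 -1.2453]
world yaw change 0.005800612821358353 => tool x turn -0.005800612821358353
```

View pics/c3.png

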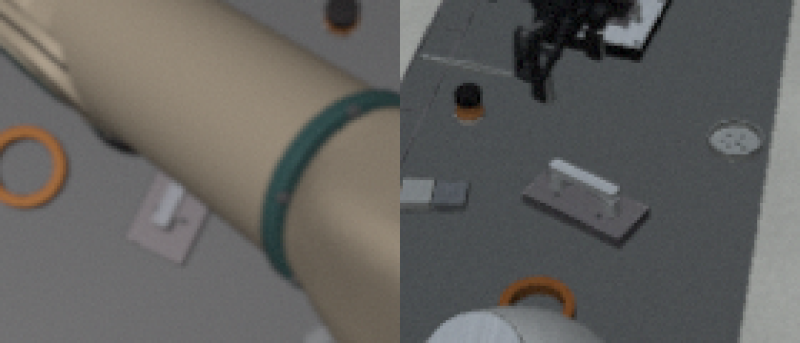

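```bash
python3 -c "
from h import *
f=load('side1.png');print(proj(f,[[.5493,.2494,.188],[.5493,.2494,.06],[.535,.252,.06],[.535,.252,.068]]))
from fit import *
"
# refine handle in side image crop
python3 - <<'E'
import sys; sys.path.insert(0,'.')
from h import *
f=load('side1.png')
a=cv2.resize(f['img'][215:265,270:330],(780,650),interpolation=3)
for x,c in(([.535,.252,-.413],(0,0,255)),):
    for P,cc in ((np.array([[70,31,26],[70,-31,26],[-70,-31,26],[-70,31,26]])/1e3,(0,0,255)),(np.array([[46,8,64],[46,-8,64],[-46,-8,64],[-46,8,64]])/1e3,(0,255,0)),(np.array([[70,31,8],[-70,31,8],[-70,-31,8]])/1e3,(255,0,0))):
        p=(proj(f,P@Rz(x[2]).T+[x[0],x[1],.004])-[270,215]+.5)*13-.5
        cv2.polylines(a,[p.round().astype(int).reshape(-1,1,2)],True,cc,1)
cv2.imwrite('pics/c4.png',a)
E
```

```text
[[289.37863443 201.08795268]
 [290.99253989 231.29457181]
 [295.06256193 232.31927806]
 [294.97907371 230.52466447]]
```

View pics/c4.png

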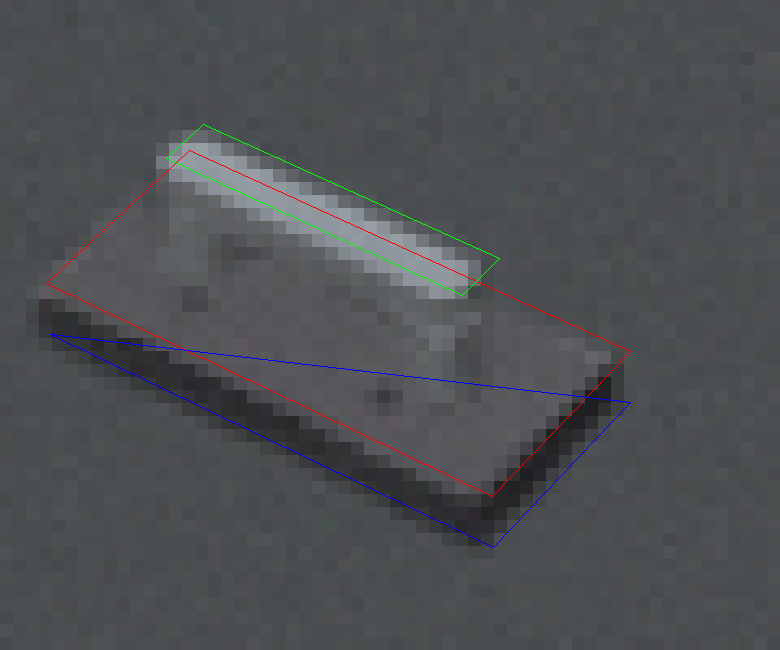

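arm_command(commands=[3.5,0,-0.4,0,1,3.5,0,-0.3,0,1,3,0,-0.3,0,1])

```text
time: 4.53
tool_pos: [0.5402, 0.2463, 0.0925]
ee_rot: [0.329, 1.565, -0.34]
ft_force: [-0.1, -0.4, 0.2]
width: 0.0855
```

```bash
python3 -c "
from h import *
show([.535,.253,.042],-.413+np.pi/2)"
```

```text
t 4.5333 tcp [0.5402 0.2463 0.0925] down [-0.0207 -0.0027 -0.9998] jaw yaw 1.1453 w 0.0855 F [-0.0689 -0.4417  0.1795] M [ 0.0161 -0.048   0.047 ] q7 0.168
delta tool cm [ 5.0565  0.4463 -0.6601]
world yaw change 0.012517200278882257 => tool x turn -0.012517200278882257
```

arm_command(commands=[2.5,0.3,-0.5,-0.012,1,2.3,0.2,-0.3,0,1,0,0,0,0,1])

```text
time: 4.78
tool_pos: [0.5285, 0.2457, 0.0381]
ee_rot: [0.314, 1.574, -0.342]
ft_force: [0.1, -0.0, -0.0]
width: 0.0851
```

```bash
python3 -c "
from h import *
show([.535,.253,.041],-.413+np.pi/2)
grab('side','side2.png');cv2.imwrite('pics/c5.png',cv2.resize(load('side2.png')['img'][180:270,250:350],(800,720),interpolation=3)[:600])"
```

```text
t 4.7833 tcp [0.5285 0.2457 0.0381] down [-0.0306 -0.0119 -0.9995] jaw yaw 1.1547 w 0.0851 F [ 0.1327 -0.0091 -0.0362] M [-0.033  -0.0197 -0.035 ] q7 0.115
delta tool cm [-0.3197  0.9262  0.2912]
world yaw change 0.0030807183409902184 => tool x turn -0.0030807183409902184
```

View pics/c5.png

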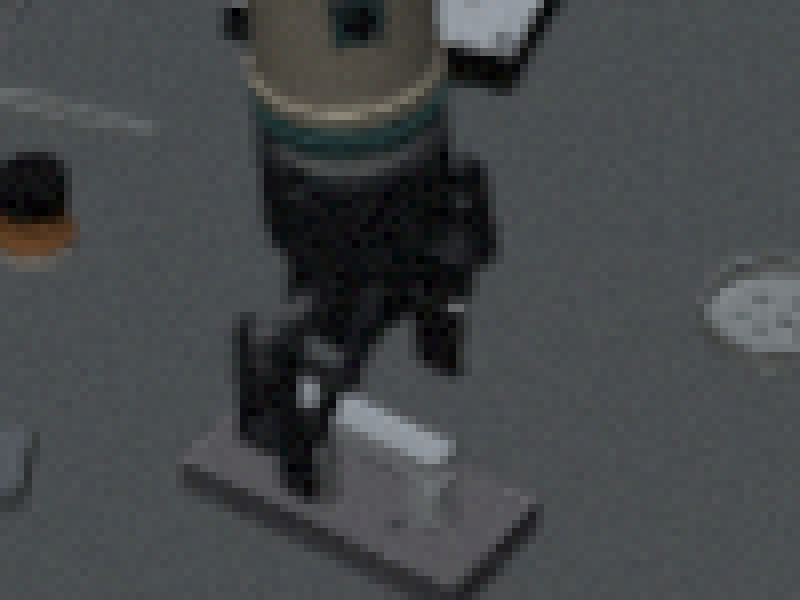

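arm_command(commands=[-0.2,0.9,0.3,0,1,0,0,0,0,1])

```text
time: 5.0
tool_pos: [0.5379, 0.252, 0.0443]
ee_rot: [0.316, 1.569, -0.342]
ft_force: [0.1, 0.5, 0.1]
width: 0.0854
```

```bash
python3 -c "
from h import *
show([.535,.253,.041],-.413+np.pi/2)"
```

```text
t 5.0 tcp [0.5379 0.252  0.0443] down [-0.0264 -0.0112 -0.9996] jaw yaw 1.1523 w 0.0854 F [0.1214 0.5023 0.1037] M [ 0.0516 -0.0258  0.0323] q7 0.124
delta tool cm [ 0.3333 -0.02   -0.301 ]
world yaw change 0.0054553215546444545 => tool x turn -0.0054553215546444545
```

arm_command(commands=[0.2,0,-0.1,0,0,0,0,0,0,0,0,0,0,0,0,0,0,0,0,0,0,0,0,0,0,0,0,0,0,0,0,0,0,0,0], force=60)

```text
time: 5.58
tool_pos: [0.5416, 0.253, 0.0486]
ee_rot: [0.323, 1.56, -0.34]
ft_force: [0.2, 1.3, -3.2]
width: 0.0147
```

```bash
python3 -c "
from h import *
show([.535,.253,.041],-.413+np.pi/2)
grab('side','side3.png');cv2.imwrite('pics/c6.png',cv2.resize(load('side3.png')['img'][180:270,250:350],(800,720),interpolation=3)[:600])"
```

```text
t 5.5833 tcp [0.5416 0.253  0.0486] down [-0.0166 -0.0072 -0.9998] jaw yaw 1.1492 w 0.0147 F [ 0.1836  1.2526 -3.1709] M [ 0.1364 -0.0644 -0.0198] q7 0.122
delta tool cm [ 0.7661 -0.2584 -0.5931]
world yaw change 0.008599925467270175 => tool x turn -0.008599925467270175
```

View pics/c6.png

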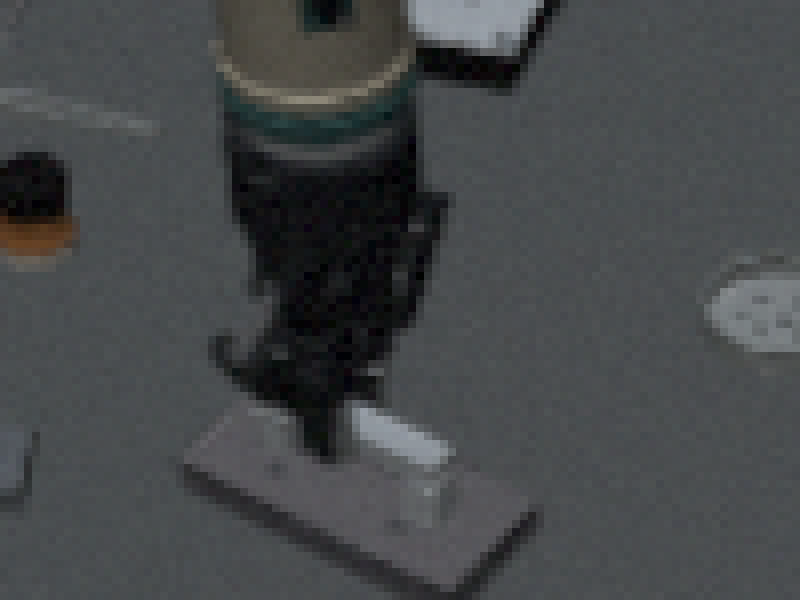

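arm_command(commands=[-2,0,0,0,0,-3,0,0,0,0,-3,0,0,0,0,-3,0,0,0,0,0,0,0,0,0])

```text
time: 6.05
tool_pos: [0.5399, 0.252, 0.1576]
ee_rot: [0.316, 1.57, -0.345]
ft_force: [-0.2, 1.2, -1.9]
width: 0.0147
```

```bash
python3 -c "
from h import *
show([.583,-.219,.165],-.127+np.pi/2)
grab('top','top4.png')
grab('side','side4.png');cv2.imwrite('pics/c7.png',cv2.resize(np.hstack([load('side4.png')['img'][150:250,250:350],load('top4.png')['img'][140:240,220:320]]),(800,400),interpolation=3)[:600])"
```

```text
t 6.05 tcp [0.5399 0.252  0.1576] down [-0.0278 -0.0126 -0.9995] jaw yaw 1.1511 w 0.0147 F [-0.2451  1.1613 -1.8528] M [ 0.1507 -0.146  -0.0015] q7 0.22
delta tool cm [ -0.265  -41.2597  23.1264]
world yaw change 0.29268196418887826 => tool x turn -0.29268196418887826
```

View pics/c7.png

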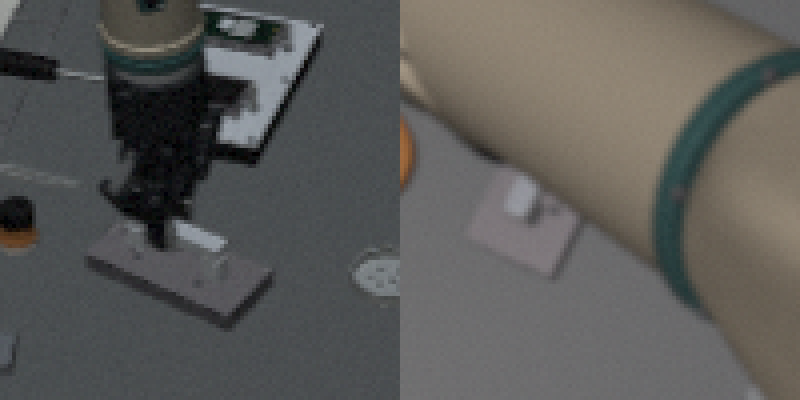

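arm_command(commands=[0,-2,1.1,0,0,0,-3.1,1.75,0,0,0,-3.3,1.85,0,0,0,-3.3,1.85,0,0,0,-3.3,1.85,0,0,0,-3.3,1.85,0,0,0,-3.3,1.85,0,0,0,-3.3,1.85,0,0,0,-3.3,1.85,0,0,0,-3.3,1.85,0,0,0,-3,1.7,0,0,0,-2,1.1,0,0])

```text
time: 7.15
tool_pos: [0.5622, -0.1787, 0.1319]
ee_rot: [0.295, 1.619, -0.339]
ft_force: [1.0, -0.6, -2.8]
width: 0.0144
```

arm_command(commands=[0,0,0,-0.1,0,0,0,0,-0.1,0,0,0,0,-0.09,0,0,0,0,0,0])

```text
time: 7.48
tool_pos: [0.5543, -0.1914, 0.1211]
ee_rot: [0.075, 1.661, -0.106]
ft_force: [-0.5, -0.1, -3.0]
width: 0.0145
```

```bash
python3 -c "
from h import *
show([.583,-.219,.165],-.127+np.pi/2)"
```

```text
t 7.4833 tcp [ 0.5543 -0.1914  0.1211] down [-0.0926 -0.0145 -0.9956] jaw yaw 1.458 w 0.0145 F [-0.4893 -0.0948 -3.0294] M [ 0.1002 -0.1683 -0.015 ] q7 1.167
delta tool cm [-4.592  -2.5245  2.7609]
world yaw change -0.014210540638171842 => tool x turn 0.014210540638171842
```

arm_command(commands=[-2.5,-0.8,0.9,0,0,-2.5,-0.8,0.9,0,0])

```text
time: 7.65
tool_pos: [0.5672, -0.2067, 0.1617]
ee_rot: [0.079, 1.681, -0.103]
ft_force: [0.3, -1.0, -2.6]
width: 0.0145
```

```bash
python3 -c "
from h import *
show([.583,-.219,.165],-.127+np.pi/2)"
```

```text
t 7.65 tcp [ 0.5672 -0.2067  0.1617] down [-0.112  -0.0087 -0.9937] jaw yaw 1.4575 w 0.0145 F [ 0.2912 -1.0356 -2.6245] M [-0.0592 -0.3838  0.0382] q7 1.242
delta tool cm [-0.4902 -1.0553  1.6631]
world yaw change -0.013725814284475168 => tool x turn 0.013725814284475168
```

arm_command(commands=[0,0,0,0,0,0,0,0,0,0])

```text
time: 7.82
tool_pos: [0.5693, -0.2078, 0.1621]
ee_rot: [0.084, 1.677, -0.109]
ft_force: [-0.3, -0.3, -4.3]
width: 0.0145
```

```bash
python3 -c "
from h import *
show([.583,-.219,.165],-.127+np.pi/2)"
```

```text
t 7.8167 tcp [ 0.5693 -0.2078  0.1621] down [-0.1088 -0.0091 -0.994 ] jaw yaw 1.4512 w 0.0145 F [-0.3425 -0.2549 -4.3248] M [ 0.0211 -0.1497 -0.0426] q7 1.239
delta tool cm [-0.428  -0.9574  1.4562]
world yaw change -0.007407006819801554 => tool x turn 0.007407006819801554
```

arm_command(commands=[0,0,0,0,0,0,0,0,0,0])

```text
time: 7.98
tool_pos: [0.5674, -0.2066, 0.1593]
ee_rot: [0.085, 1.681, -0.109]
ft_force: [-0.3, -0.6, -3.0]
width: 0.0147
```

```bash
python3 -c "
from h import *
show([.583,-.219,.165],-.127+np.pi/2)"
```

```text
t 7.9833 tcp [ 0.5674 -0.2066  0.1593] down [-0.1128 -0.0083 -0.9936] jaw yaw 1.4505 w 0.0147 F [-0.3233 -0.5885 -3.014 ] M [ 0.0376 -0.2199 -0.0093] q7 1.235
delta tool cm [-0.728  -1.0554  1.6273]
world yaw change -0.006720543478013541 => tool x turn 0.006720543478013541
```

arm_command(commands=[-0.5,-1,3.5,0,0,-0.5,0,3.5,0,0,-0.5,0,3.5,0,0])

```text
time: 8.23
tool_pos: [0.6584, -0.2265, 0.1557]
ee_rot: [0.079, 1.708, -0.105]
ft_force: [1.5, 0.4, -3.2]
width: 0.0146
```

```bash
python3 -c "
from h import *
show();print(st()['q'])"
```

```text
t 8.2333 tcp [ 0.6584 -0.2265  0.1557] down [-0.1394 -0.0086 -0.9902] jaw yaw 1.4575 w 0.0146 F [ 1.4948  0.3843 -3.2257] M [ 0.0382 -0.3672  0.0116] q7 1.319
[ 0.5884  0.928  -0.6832  1.2779  0.5793  1.2756  1.319 ]
```

arm_command(commands=[0,0,-3.5,0,0,0,0,-3.5,0,0,0,0,0,0,0])

```text
time: 8.48
tool_pos: [0.6046, -0.2171, 0.1514]
ee_rot: [0.098, 1.698, -0.103]
ft_force: [-1.5, -0.6, -2.4]
width: 0.0147
```

```bash
python3 -c "
from h import *
show();print(st()['q'])"
```

```text
t 8.4833 tcp [ 0.6046 -0.2171  0.1514] down [-0.1287  0.0055 -0.9917] jaw yaw 1.4456 w 0.0147 F [-1.5283 -0.5996 -2.3728] M [-0.0276 -0.0845  0.0548] q7 1.271
[ 0.6532  0.8584 -0.6998  1.4714  0.5708  1.1601  1.2711]
```

```bash
python3 -c "
from h import *
grab('top','top5.png');grab('side','side5.png')
show()
cv2.imwrite('pics/c8.png',cv2.resize(np.hstack([load('side5.png')['img'][100:200,250:350],load('top5.png')['img'][120:220,360:460]]),(800,400),interpolation=3)[:600])"
```

```text
t 8.5833 tcp [ 0.6079 -0.2174  0.1522] down [-0.1236  0.0048 -0.9923] jaw yaw 1.4462 w 0.0143 F [ 1.3416 -1.5908 -3.3395] M [-0.0433 -0.1933 -0.0025] q7 1.272
```

View pics/c8.png

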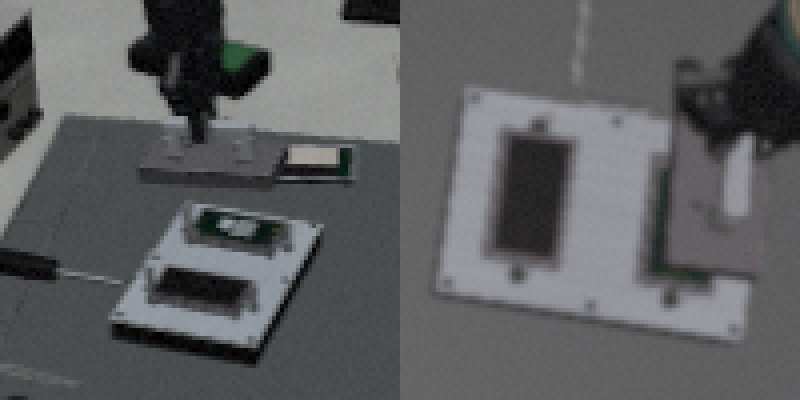

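```bash
python3 -c "
from h import *
a=cv2.resize(load('side5.png')['img'][125:151,278:328],(800,416),interpolation=3)
b=cv2.resize(load('top5.png')['img'][130:195,420:460],(369,600),interpolation=3)
cv2.imwrite('pics/c9.png',a);cv2.imwrite('pics/c10.png',b)"
```

```text
(no output)
```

View pics/c9.png

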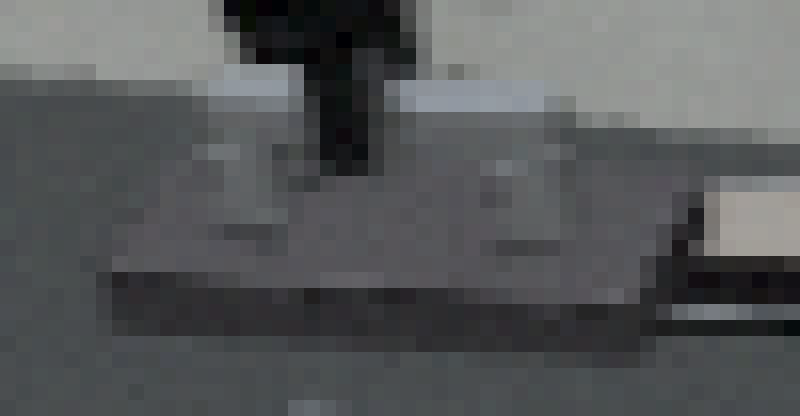

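View pics/c10.png

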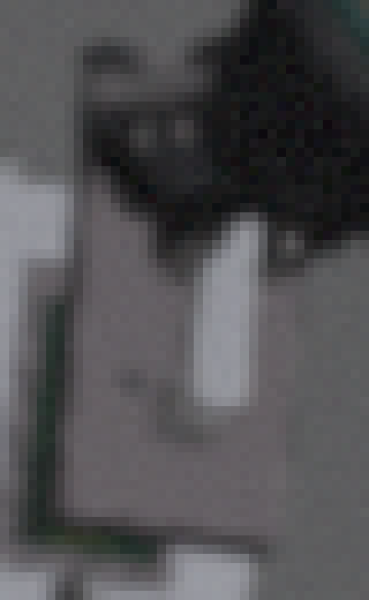

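```bash
cat > fit2.py <<'E'
from h import *
from fit import px
from scipy.optimize import least_squares
np.set_printoptions(precision=4,suppress=True)
T=load('top5.png');S=load('side5.png')
p=np.array([.6079,-.2174,.1522]); dn=np.array([-.1236,.0048,-.9923]); 
jy=np.array([np.cos(1.4462),np.sin(1.4462),0]); jy-=dn*(dn@jy); jy/=np.linalg.norm(jy)
z=-dn/np.linalg.norm(dn); R0=np.c_[np.cross(jy,z),jy,z]   # cover x,y,z assumed aligned with tool
A=np.array([[70,31,26],[-70,31,26],[70,31,8],[-70,31,8],[-70,-31,26],[46,4,58],[-46,4,58]])/1e3
a=px([[105,272],[640,303],[108,335],[640,365],[705,172],[203,95],[547,97]],278,125,16)
B=np.array([[-70,31,26],[-70,-31,26],[-46,0,64]])/1e3
b=px([[62,525],[275,548],[222,412]],420,130,600/65)
def RR(x): return R0@Ro.from_euler('yz',x[3:5]).as_matrix()
def res(x,full=False):
    W=lambda P:P@RR(x).T+x[:3]
    r=np.concatenate([(proj(S,W(A)+np.r_[x[5:8]])-a).ravel(),(proj(T,W(B))-b).ravel()])
    return np.concatenate([r,x[5:8]/.002,x[3:5]/.05])
x0=np.r_[p+dn*-.019-z*.056,0,0,0,0,0]
o=least_squares(res,x0,x_scale=np.r_[.01,.01,.01,.1,.1,.002,.002,.002],loss='soft_l1');x=o.x
print(x);print(res(x)[:20].reshape(-1,2))
print('cover origin in tool-aligned frame (bar x, jaw y, up) mm',R0.T@(x[:3]-p)*1e3, 'nominal 0,0',-56+19)
print('cover up',RR(x)[:,2],'yaw',np.arctan2(RR(x)[1,0],RR(x)[0,0]))
E
python3 fit2.py
```

```text
[ 0.5935 -0.216   0.108  -0.0145  0.0118  0.0044  0.0003  0.0003]
[[-0.1439 -0.218 ]
 [-0.0717 -0.3442]
 [ 0.3508 -0.2807]
 [ 0.4355 -0.2647]
 [ 0.2344 -0.142 ]
 [ 0.4212  0.7175]
 [ 0.9337  1.6264]
 [-0.3107 -1.0356]
 [ 0.4592 -0.2267]
 [-0.2503 -0.2458]]
cover origin in tool-aligned frame (bar x, jaw y, up) mm [ -8.8541   0.0606 -45.6495] nominal 0,0 -37
cover up [ 0.1093 -0.0032  0.994 ] yaw -0.11261492203270357
```

```bash
python3 -c "
from h import *
show([.589,-.2195,.118],1.431)"
```

```text
t 8.5833 tcp [ 0.6079 -0.2174  0.1522] down [-0.1236  0.0048 -0.9923] jaw yaw 1.4462 w 0.0143 F [ 1.3416 -1.5908 -3.3395] M [-0.0433 -0.1933 -0.0025] q7 1.272
delta tool cm [ 3.6239 -0.4074 -1.4165]
world yaw change -0.015151870379569665 => tool x turn 0.015151870379569665
```

arm_command(commands=[2.0,-0.3,-0.8,0.015,0,1.4,-0.2,-0.6,0,0])

```text
time: 8.75
tool_pos: [0.5929, -0.219, 0.1217]
ee_rot: [0.108, 1.684, -0.115]
ft_force: [-1.4, -0.7, -2.9]
width: 0.0143
```

```bash
python3 -c "
from h import *
show([.589,-.2195,.110],1.431)"
```

```text
t 8.75 tcp [ 0.5929 -0.219   0.1217] down [-0.1157  0.0038 -0.9933] jaw yaw 1.4318 w 0.0143 F [-1.3938 -0.663  -2.9405] M [-0.0668 -0.1024  0.0075] q7 1.234
delta tool cm [ 1.2113 -0.0867 -0.2458]
world yaw change -0.0008467537036700445 => tool x turn 0.0008467537036700445
```

arm_command(commands=[0.8,-0.1,-0.2,0,0,0.3,0,0,0,0])

```text
time: 8.92
tool_pos: [0.5875, -0.2196, 0.1088]
ee_rot: [0.107, 1.687, -0.115]
ft_force: [0.1, -1.2, -2.5]
width: 0.0146
```

```bash
python3 -c "
from h import *
show([.589,-.2195,.106],1.431)
grab('top','top6.png');grab('side','side6.png')
cv2.imwrite('pics/c11.png',cv2.resize(np.hstack([load('side6.png')['img'][120:195,265:340],load('top6.png')['img'][135:210,385:460]]),(800,400),interpolation=3)[:600])"
```

```text
t 8.9167 tcp [ 0.5875 -0.2196  0.1088] down [-0.1192  0.0033 -0.9929] jaw yaw 1.4325 w 0.0146 F [ 0.0888 -1.1923 -2.5263] M [-0.0527 -0.2263 -0.0441] q7 1.225
delta tool cm [0.261  0.0386 0.1832]
world yaw change -0.001498138603878152 => tool x turn 0.001498138603878152
```

View pics/c11.png

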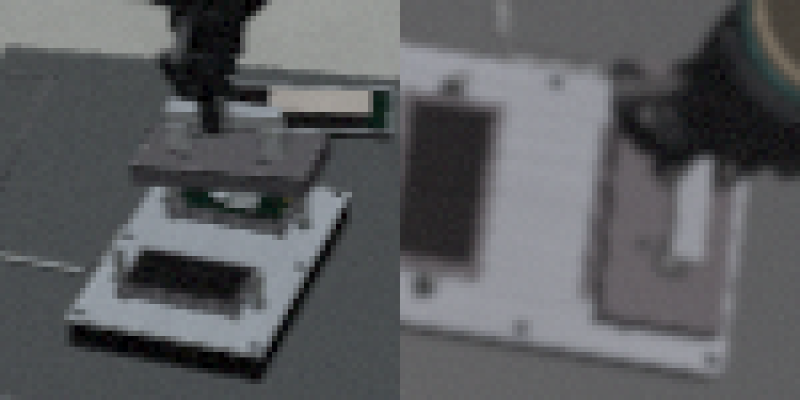

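```bash
cat > chk.py <<'E'
from h import *
import sys
def pred(T,S,d=-.0089,h=-.0456,phi=-.0145,tag='x',crop=((120,195,265,340),(135,210,385,460))):
    s=st();R=Ro.from_rotvec(s['ee_rot']).as_matrix();p=np.array(s['tool_pos'])
    z=-R[:,0];jy=R[:,1];R0=np.c_[np.cross(jy,z),jy,z];Rc=R0@Ro.from_euler('y',phi).as_matrix()
    o=p+R0@[d,0,h]; b=o+Rc@[0,0,.012]
    print('cover origin',o,'up',Rc[:,2],'yaw',np.arctan2(Rc[1,0],Rc[0,0]),'bore mid',b)
    for sg in(1,-1): print('bore mouth',sg,o+Rc@[sg*.054,0,.008])
    ims=[]
    for f,c in((S,crop[0]),(T,crop[1])):
        sc=400/(c[3]-c[2]);a=cv2.resize(f['img'][c[0]:c[1],c[2]:c[3]],None,fx=sc,fy=sc,interpolation=3)
        for P,cc in((np.array([[70,31,26],[70,-31,26],[-70,-31,26],[-70,31,26]]),(0,0,255)),(np.array([[70,31,8],[-70,31,8],[-70,-31,8]]),(255,0,0)),(np.array([[46,8,64],[46,-8,64],[-46,-8,64],[-46,8,64]]),(0,255,0))):
            q=(proj(f,(P/1e3)@Rc.T+o)-[c[2],c[0]]+.5)*sc-.5
            cv2.polylines(a,[q.round().astype(int).reshape(-1,1,2)],True,cc,1)
        F=np.array([[75,110,30],[75,-110,30],[-75,-110,30],[-75,110,30]])/1e3@Rz(-.127).T+[.5837,-.1637,.004]
        q=(proj(f,F)-[c[2],c[0]]+.5)*sc-.5;cv2.polylines(a,[q.round().astype(int).reshape(-1,1,2)],True,(0,255,255),1)
        ims.append(a)
    cv2.imwrite('pics/%s.png'%tag,np.hstack(ims))
if __name__=='__main__':
    n=sys.argv[1]; np.set_printoptions(precision=4,suppress=True)
    pred(load('top%s.png'%n),load('side%s.png'%n),tag='ov'+n)
E
python3 chk.py 6
python3 -c "
from h import *
f=load('top6.png')
for p in((421.9,194.6),(445,197.8)): print(at_z(f,*p,.098))"
```

```text
cover origin [ 0.5744 -0.2178  0.0653] up [ 0.1034 -0.0017  0.9946] yaw -0.13935204097681886 bore mid [ 0.5756 -0.2179  0.0772]
bore mouth 1 [ 0.6284 -0.2253  0.0677]
bore mouth -1 [ 0.522  -0.2104  0.0788]
[ 0.51241943 -0.17885493  0.098     ]
[ 0.50552183 -0.24116062  0.098     ]
```

View pics/ov6.png

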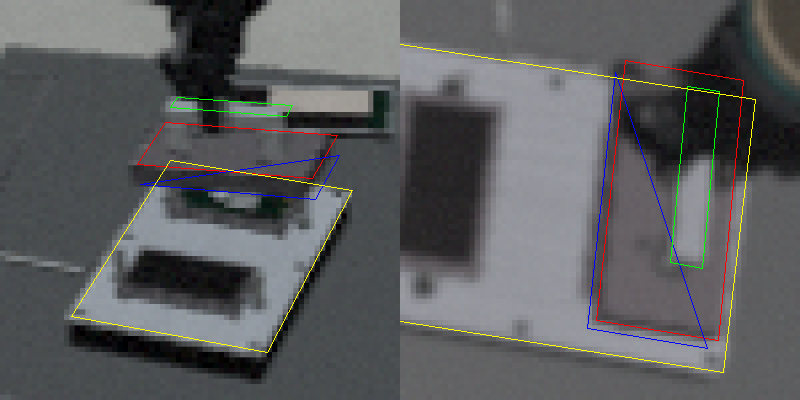

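arm_command(commands=[0.4,0,0.2,-0.012,0,0.3,0,0.1,0,0])

```text
time: 9.18
tool_pos: [0.5929, -0.2193, 0.1038]
ee_rot: [0.097, 1.683, -0.103]
ft_force: [-4.7, 1.4, 8.7]
width: 0.0143
```

```bash
cat > s.py <<'E'
from h import *
show();s=st();R=Ro.from_rotvec(s['ee_rot']).as_matrix();p=np.array(s['tool_pos'])
z=-R[:,0];jy=R[:,1];R0=np.c_[np.cross(jy,z),jy,z];Rc=R0@Ro.from_euler('y',-.0145).as_matrix()
o=p+R0@[-.0089,0,-.0456]
C=np.array([.5767,-.2182,0])
for sg in(1,-1):
    m=o+Rc@[sg*.054,0,.008]; print('mouth',sg,'off pin (fixture axes mm)',(Rz(.127)@(m-C-Rz(-.127)@[sg*.054,0,.064]))*1e3)
E
python3 s.py
```

```text
t 9.1833 tcp [ 0.5929 -0.2193  0.1038] down [-0.1142  0.003  -0.9935] jaw yaw 1.446 w 0.0143 F [-4.7474  1.4043  8.7188] M [ 0.0781  1.2373 -0.0556] q7 1.233
mouth 1 off pin (fixture axes mm) [ 2.6688  0.5506 -1.8928]
mouth -1 off pin (fixture axes mm) [3.2022 0.4327 8.8275]
```

arm_command(commands=[0.1,0,-0.25,0,0,0.1,0,0,0,0])

```text
time: 9.35
tool_pos: [0.5923, -0.2191, 0.1037]
ee_rot: [0.096, 1.679, -0.104]
ft_force: [-4.6, 0.1, 5.8]
width: 0.0145
```

```bash
python3 s.py
```

```text
t 9.35 tcp [ 0.5923 -0.2191  0.1037] down [-0.1103  0.0019 -0.9939] jaw yaw 1.4461 w 0.0145 F [-4.5683  0.1193  5.7666] M [ 0.0266  0.8433 -0.0307] q7 1.23
mouth 1 off pin (fixture axes mm) [ 2.2715  0.7101 -1.8618]
mouth -1 off pin (fixture axes mm) [2.7627 0.5898 8.4258]
```

arm_command(commands=[0,0,-0.5,0,0,0.2,0,-0.2,0,0])

```text
time: 9.52
tool_pos: [0.5859, -0.2178, 0.1031]
ee_rot: [0.096, 1.677, -0.104]
ft_force: [0.4, -1.1, -1.9]
width: 0.0146
```

```bash
python3 s.py
```

```text
t 9.5167 tcp [ 0.5859 -0.2178  0.1031] down [-0.108   0.0019 -0.9941] jaw yaw 1.4463 w 0.0146 F [ 0.3782 -1.142  -1.8902] M [ 0.0459 -0.1185 -0.0413] q7 1.224
mouth 1 off pin (fixture axes mm) [-4.1439  1.1925 -2.3139]
mouth -1 off pin (fixture axes mm) [-3.6757  1.0448  7.73  ]
```

arm_command(commands=[0.4,0,0.15,0,0])

```text
time: 9.6
tool_pos: [0.5861, -0.2181, 0.0992]
ee_rot: [0.095, 1.678, -0.104]
ft_force: [-3.2, -0.1, 0.2]
width: 0.0149
```

```bash
python3 s.py
```

```text
t 9.6 tcp [ 0.5861 -0.2181  0.0992] down [-0.1089  0.0014 -0.9941] jaw yaw 1.4462 w 0.0149 F [-3.2292 -0.0605  0.237 ] M [-0.1231  0.6606 -0.0786] q7 1.222
mouth 1 off pin (fixture axes mm) [-3.9859  0.8269 -6.2732]
mouth -1 off pin (fixture axes mm) [-3.5098  0.695   3.8557]
```

arm_command(commands=[0.4,0,-0.2,0,0])

```text
time: 9.68
tool_pos: [0.5837, -0.218, 0.095]
ee_rot: [0.095, 1.677, -0.104]
ft_force: [-0.4, -0.4, -1.8]
width: 0.0147
```

```bash
python3 s.py;python3 -c "
from h import *
grab('top','top7.png');grab('side','side7.png')
cv2.imwrite('pics/c12.png',cv2.resize(np.hstack([load('side7.png')['img'][120:195,265:340],load('top7.png')['img'][135:210,385:460]]),(800,400),interpolation=3)[:600])"
```

```text
t 9.6833 tcp [ 0.5837 -0.218   0.095 ] down [-0.1086  0.0013 -0.9941] jaw yaw 1.4461 w 0.0147 F [-0.3696 -0.448  -1.8348] M [ 0.0628 -0.2877 -0.0331] q7 1.217
mouth 1 off pin (fixture axes mm) [ -6.3443   0.6918 -10.4376]
mouth -1 off pin (fixture axes mm) [-5.8717  0.5685 -0.3461]
```

View pics/c12.png

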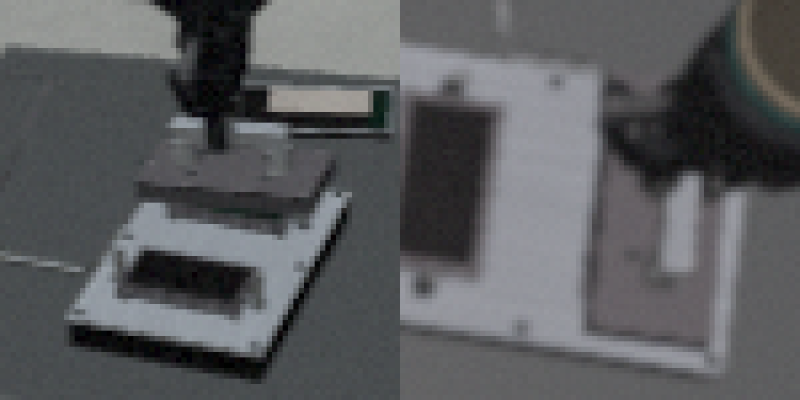

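```bash
cat > s.py <<'E'
from h import *
import sys
phi=float(sys.argv[1])
show();s=st();R=Ro.from_rotvec(s['ee_rot']).as_matrix();p=np.array(s['tool_pos'])
z=-R[:,0];jy=R[:,1];R0=np.c_[np.cross(jy,z),jy,z];Rc=R0@Ro.from_euler('y',phi).as_matrix()
o=p+z*.019+Rc@[-.0089,0,-.0646]
C=np.array([.5767,-.2182,0])
print('origin',o,'up',Rc[:,2])
for sg in(1,-1):
    m=o+Rc@[sg*.054,0,.008]; print('mouth',sg,'off pin (fixture axes mm)',(Rz(.127)@(m-C-Rz(-.127)@[sg*.054,0,.064]))*1e3)
if len(sys.argv)>2:
    n=sys.argv[2];ims=[]
    for f,c in((load('side%s.png'%n),(120,195,265,340)),(load('top%s.png'%n),(135,210,385,460))):
        sc=400/75;a=cv2.resize(f['img'][c[0]:c[1],c[2]:c[3]],None,fx=sc,fy=sc,interpolation=3)
        for P,cc in((np.array([[70,31,26],[70,-31,26],[-70,-31,26],[-70,31,26]]),(0,0,255)),(np.array([[46,8,64],[46,-8,64],[-46,-8,64],[-46,8,64]]),(0,255,0))):
            q=(proj(f,(P/1e3)@Rc.T+o)-[c[2],c[0]]+.5)*sc-.5
            cv2.polylines(a,[q.round().astype(int).reshape(-1,1,2)],True,cc,1)
        ims.append(a)
    cv2.imwrite('pics/ov%s.png'%n,np.hstack(ims))
E
python3 s.py -.11 7
```

```text
t 9.7833 tcp [ 0.5838 -0.218   0.095 ] down [-0.1083  0.0014 -0.9941] jaw yaw 1.4462 w 0.0145 F [ 0.6847 -0.7016 -1.471 ] M [-0.1282 -0.2623 -0.0359] q7 1.217
origin [ 0.577  -0.2177  0.0492] up [-0.0006  0.0123  0.9999]
mouth 1 off pin (fixture axes mm) [ 0.2385  0.7412 -6.6485]
mouth -1 off pin (fixture axes mm) [ 0.2391  0.4823 -6.8817]
```

View pics/ov7.png

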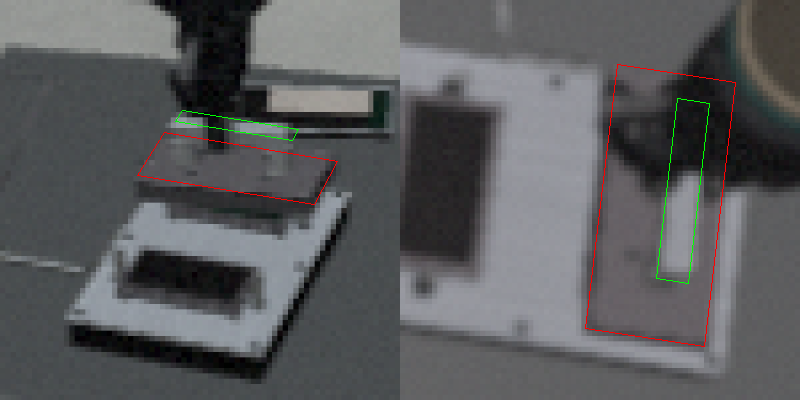

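arm_command(commands=[0.3,0,0.05,0,0])

```text
time: 9.87
tool_pos: [0.5839, -0.2181, 0.0925]
ee_rot: [0.095, 1.677, -0.104]
ft_force: [-3.5, -0.4, 5.5]
width: 0.0144
```

```bash
python3 s.py -.11
```

```text
t 9.8667 tcp [ 0.5839 -0.2181  0.0925] down [-0.1085  0.001  -0.9941] jaw yaw 1.4461 w 0.0144 F [-3.5068 -0.3723  5.5166] M [0.1239 0.4935 0.0201] q7 1.215
origin [ 0.5771 -0.2179  0.0468] up [-0.0005  0.0127  0.9999]
mouth 1 off pin (fixture axes mm) [ 0.3549  0.6029 -9.0999]
mouth -1 off pin (fixture axes mm) [ 0.3554  0.3544 -9.3209]
```

arm_command(commands=[0.4,0,-0.2,0,0,0.3,0,-0.05,0,0])

```text
time: 10.03
tool_pos: [0.5829, -0.2181, 0.0886]
ee_rot: [0.095, 1.672, -0.106]
ft_force: [-7.1, 0.3, 26.8]
width: 0.0149
```

```bash
python3 s.py -.11
```

```text
t 10.0333 tcp [ 0.5829 -0.2181  0.0886] down [-0.1038 -0.0005 -0.9946] jaw yaw 1.4453 w 0.0149 F [-7.0901  0.2959 26.7828] M [ 0.1361  1.5505 -0.0238] q7 1.208
origin [ 0.5764 -0.2179  0.0428] up [-0.0051  0.0143  0.9999]
mouth 1 off pin (fixture axes mm) [ -0.431    0.439  -12.7851]
mouth -1 off pin (fixture axes mm) [ -0.4283   0.2619 -13.5276]
```

```bash
python3 -c "
from h import *
grab('top','top8.png');grab('side','side8.png')
a=load('top8.png')['img'];b=load('side8.png')['img']
cv2.imwrite('pics/full8.png',np.vstack([cv2.resize(b[60:310,190:430],None,fx=1.2,fy=1.2)[:,:],cv2.resize(a[80:280,190:430],None,fx=1.2,fy=1.2)]))"; python3 s.py -.11 8
```

```text
t 10.1333 tcp [ 0.5832 -0.218   0.089 ] down [-0.1031 -0.0006 -0.9947] jaw yaw 1.4455 w 0.0148 F [-3.5853 -1.1902 13.7866] M [0.0467 0.6016 0.0269] q7 1.208
origin [ 0.5767 -0.2178  0.0433] up [-0.0058  0.0144  0.9999]
mouth 1 off pin (fixture axes mm) [ -0.1174   0.5734 -12.3351]
mouth -1 off pin (fixture axes mm) [ -0.1141   0.3771 -13.1537]
```

View pics/ov8.png

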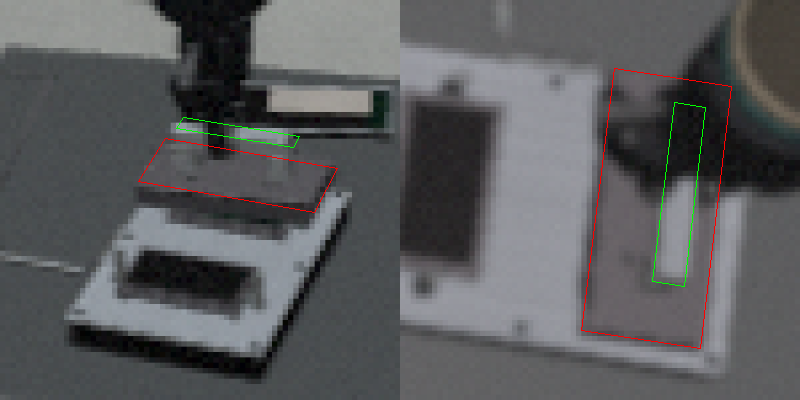

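View pics/full8.png

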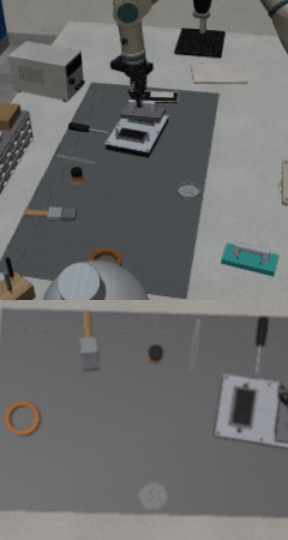

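```bash
python3 -c "
from h import *
ims=[cv2.resize(load('side%s.png'%n)['img'][138:172,284:334],(800,544),interpolation=3) for n in '78']
for i,n in enumerate('78'): cv2.imwrite('pics/z%s.png'%n,ims[i])"
```

```text
(no output)
```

View pics/z7.png

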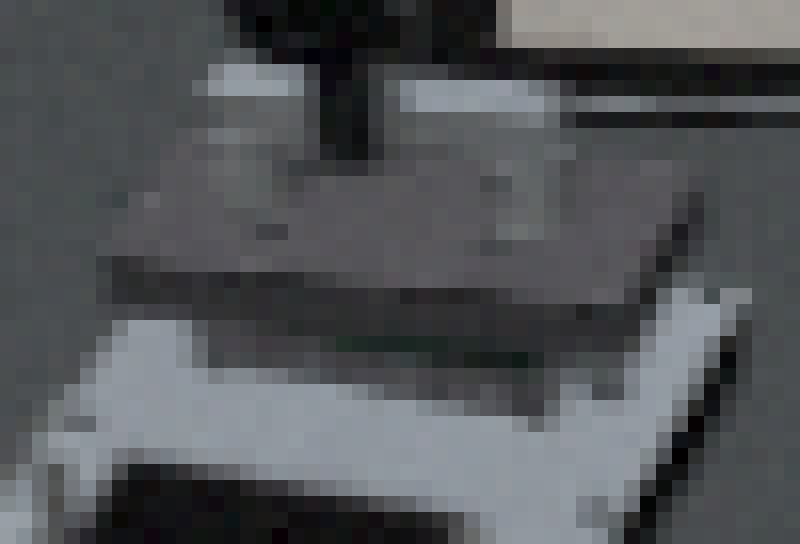

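View pics/z8.png

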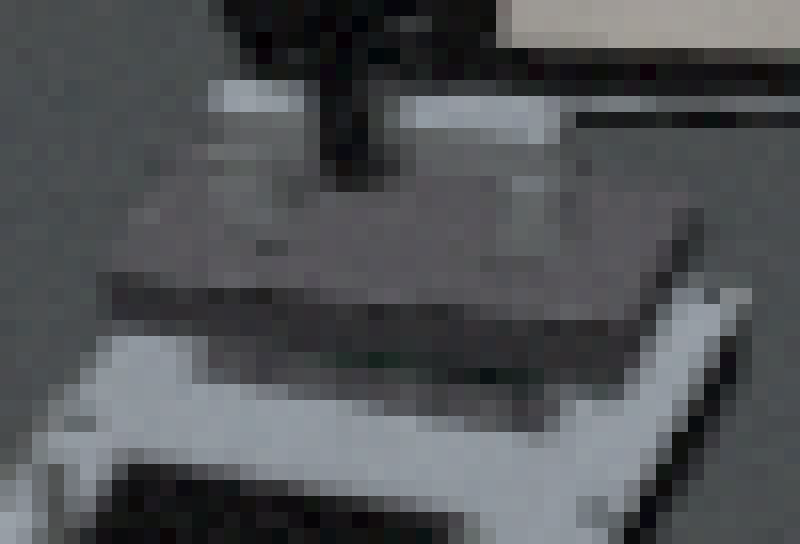

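```bash
cat > fit3.py <<'E'
from h import *
from fit import px
from scipy.optimize import least_squares
np.set_printoptions(precision=4,suppress=True)
T=load('top8.png');S=load('side8.png')
# side: block top corners and bottom; fixture refs
A=np.array([[70,31,26],[-70,31,26],[70,31,8],[-70,31,8],[-70,-31,26],[46,4,58],[-46,4,58]])/1e3
a=px([[103,275],[640,320],[103,318],[640,372],[703,200],[208,96],[558,115]],284,138,16)
s=400/75
B=np.array([[-70,31,26],[-70,-31,26],[-46,0,64]])/1e3
b=px([[585,331],[704,347],[672,280]],385,135,s)-[400/s,0]
for pit in(None,0,.05,.1):
    def res(x):
        th=x[3] if pit is None else pit
        R=Rz(x[4])@Ro.from_euler('y',th).as_matrix()
        W=lambda P:P@R.T+x[:3]
        return np.concatenate([(proj(S,W(A)+x[5:8])-a).ravel(),(proj(T,W(B))-b).ravel(),x[5:8]/.003])
    o=least_squares(res,np.r_[.577,-.218,.045,.05,-.12,0,0,0],x_scale=np.r_[.01,.01,.01,.1,.1,.002,.002,.002],loss='soft_l1');x=o.x
    print(pit,o.cost,x)
    if pit is None: print(res(x)[:20].reshape(-1,2))
E
python3 fit3.py
```

```text
None 2.4328731073498044 [ 0.5744 -0.2143  0.049   0.0526 -0.0963  0.0022  0.0003  0.0002]
[[-0.0509 -0.9534]
 [-0.165  -0.297 ]
 [ 0.3431  0.1115]
 [ 0.0442  0.2565]
 [-0.1843 -0.9127]
 [ 0.4092  0.5609]
 [ 0.5129  1.5259]
 [-0.0592  0.0066]
 [ 0.1038 -0.1967]
 [-0.1294 -0.3694]]
0 3.3234062577235743 [  0.577   -0.2127   0.0504 -92.7358  -0.0573   0.0015   0.0002   0.0001]
0.05 2.435108239566092 [   0.5745   -0.2142    0.0491 -166.9659   -0.0946    0.0022    0.0003
    0.0002]
0.1 3.2010118090681283 [ 0.5721 -0.2152  0.0482 -7.7009 -0.1266  0.0028  0.0005  0.0002]
```

```bash
python3 -c "
from h import *
np.set_printoptions(linewidth=250)
for n in '678':
    g=cv2.cvtColor(load('side%s.png'%n)['img'],6); print(n,'rows 140-163, cols 286..330 step2'); print(np.c_[np.arange(140,164),g[140:164,286:332:2]])
"
```

```text
6 rows 140-163, cols 286..330 step2
[[140  77  78  77  78  76 125 147 152  64  18  59 133 149 147 145 147 140 142 155 155 160 157 158]
 [141  72  76  76  79  74  91  97  95  55  13  53 107 133 146 149 155  42  37  39  36  42  58  58]
 [142  74  76  77  75  76  83  89  93  68  16  49  80  95  95  93  91  52  20   9  17  21  14  11]
 [143  77  75  75  80  80 102 109  73  59  22  57  80  90  91  94  97  67  26  25  23  25  25  22]
 [144  75  74  76  65  85  85  97  77  69  15  44  60  73  71 101 116  98 115 123 108  89  88 101]
 [145  76  74  74  77  82  94  98  78  61  64  69  86  86  83  86  96  74  82  84  83  48  21  33]
 [146  75  75  74  78  81  95  96  89  86  87  85  86  86  85  88  99  75  84  83  86  54  74  77]
 [147  76  73  78 102  85  87  94  93  84  89  86  84  86  85  90  95  78  86  86  91  46  75  76]
 [148  79  76  81  88  85  77  78  82  85  86  85  90  85  85  94  97  81  86  84  68  46  75  77]
 [149  77  77  83  84  85  85  76  75  85  87  84  86  83  85  82  92  87  85  83  68  47  75  75]
 [150  77  76  96  87  88  85  82  85  88  88  86  85  86  81  62  85  84 
[... 5438 characters left out ...]
7 125]
 [157  78  76  64  46  45  47  48  47  48  47  47  43  43  48  70  82  89  92  87  44 143 154  85]
 [158  78  74  75  77  59  55  51  48  46  48  48  46  48  44  49  53  38  42  55  57 155 155  61]
 [159  78  77 109 151 141 105  64  57  44  47  47  45  48  44  44  45  50  49  47  97 156 115  53]
 [160  76  78 129 148 149 105  75  58  65  54  40  38  41  40  46  42  47  45  49 122 154  95  55]
 [161  78  83 147 147 149 108  81  61  71  69  59  61  51  31  16  31  51  50  49 140 154  45  59]
 [162  76 115 151 147 148 153 150 122  93  80  70  70  71  66  63  45  82  85  79 154 142  15  69]
 [163  87 125 146 148 150 151 151 153 153 151 126  85  71  72  79  55  74 151 140 153 117  22  75]]
```

arm_command(commands=[-0.4,0,0,0,0,0,0,0,0,0])

```text
time: 10.3
tool_pos: [0.5845, -0.218, 0.0947]
ee_rot: [0.094, 1.669, -0.106]
ft_force: [0.5, 0.0, -0.3]
width: 0.0151
```

```bash
python3 s.py -.0145
```

```text
t 10.3 tcp [ 0.5845 -0.218   0.0947] down [-0.1009 -0.0013 -0.9949] jaw yaw 1.4454 w 0.0151 F [ 0.5247  0.0329 -0.2725] M [-0.0693 -0.0825  0.0051] q7 1.211
origin [ 0.572 -0.217  0.05 ] up [0.0866 0.0031 0.9962]
mouth 1 off pin (fixture axes mm) [ -4.3367   0.7086 -10.6802]
mouth -1 off pin (fixture axes mm) [-3.9411  0.6618 -1.4457]
```

arm_command(commands=[0,0,0,0,0.5,0,0,0,0,0.5,0,0,0,0,0.5,0,0,0,0,0.5])

```text
time: 10.63
tool_pos: [0.5847, -0.2175, 0.0936]
ee_rot: [0.095, 1.669, -0.106]
ft_force: [-0.9, -0.7, 0.4]
width: 0.0427
```

```bash
python3 s.py -.1;python3 -c "
from h import *
grab('top','top9.png');grab('side','side9.png')
cv2.imwrite('pics/c13.png',cv2.resize(np.hstack([load('side9.png')['img'][120:195,265:340],load('top9.png')['img'][135:210,385:460]]),(800,400),interpolation=3)[:600])"
```

```text
t 10.6333 tcp [ 0.5847 -0.2175  0.0936] down [-0.1005 -0.0005 -0.9949] jaw yaw 1.4457 w 0.0427 F [-0.859  -0.7281  0.4455] M [-0.0276 -0.0353  0.0204] q7 1.211
origin [ 0.5777 -0.2172  0.0479] up [0.0014 0.0131 0.9999]
mouth 1 off pin (fixture axes mm) [ 0.8453  1.2796 -8.1183]
mouth -1 off pin (fixture axes mm) [ 0.8455  1.0744 -8.1422]
```

View pics/c13.png

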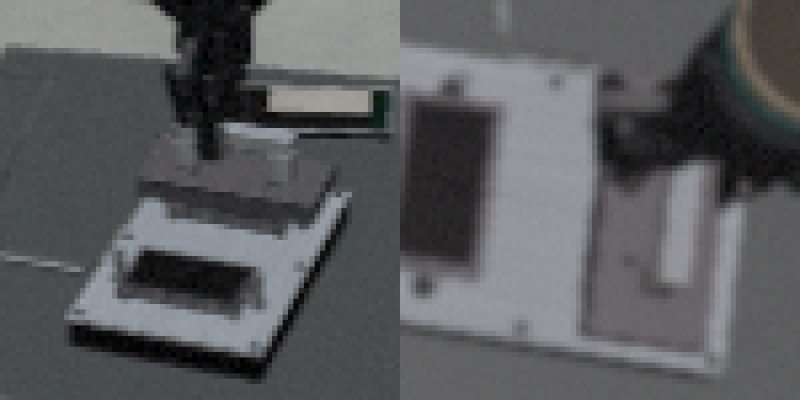

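```bash
cat > ov.py <<'E'
from h import *
import sys
n=sys.argv[1];o=np.array(list(map(float,sys.argv[2:5])));R=Rz(-.127);ims=[]
for f,c in((load('side%s.png'%n),(125,175,280,330)),(load('top%s.png'%n),(145,205,405,465))):
    sc=400/(c[3]-c[2]);a=cv2.resize(f['img'][c[0]:c[1],c[2]:c[3]],None,fx=sc,fy=sc,interpolation=3)
    for P,cc in((np.array([[70,31,26],[70,-31,26],[-70,-31,26],[-70,31,26]]),(0,0,255)),(np.array([[70,31,8],[-70,31,8],[-70,-31,8]]),(255,0,0)),(np.array([[46,8,64],[46,-8,64],[-46,-8,64],[-46,8,64]]),(0,255,0))):
        q=(proj(f,(P/1e3)@R.T+o)-[c[2],c[0]]+.5)*sc-.5
        cv2.polylines(a,[q.round().astype(int).reshape(-1,1,2)],False,cc,1)
    F=np.array([[75,110,30],[75,-110,30],[-75,-110,30],[-75,110,30]])/1e3@R.T+[.5837,-.1637,.004]
    q=(proj(f,F)-[c[2],c[0]]+.5)*sc-.5;cv2.polylines(a,[q.round().astype(int).reshape(-1,1,2)],True,(0,255,255),1)
    ims.append(a)
cv2.imwrite('pics/ovl%s.png'%n,np.hstack(ims))
E
python3 ov.py 9 .5767 -.2182 .048
```

```text
(no output)
```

View pics/ovl9.png

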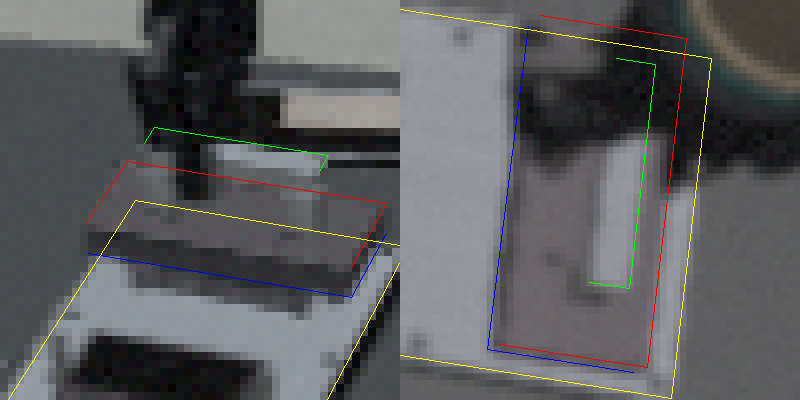

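```bash
python3 -c "
from h import *
show([.577,-.218,.084],-.127+np.pi/2)"
```

```text
t 10.7333 tcp [ 0.5846 -0.2176  0.0935] down [-0.1007 -0.0005 -0.9949] jaw yaw 1.4456 w 0.0426 F [-0.4785 -0.1762 -0.3663] M [-0.0226 -0.1162  0.0012] q7 1.211
delta tool cm [ 1.0238 -0.1238 -0.648 ]
world yaw change -0.0018254975543856578 => tool x turn 0.0018254975543856578
```

arm_command(commands=[1.0,-0.1,-0.6,0,0.5,0,0,0,0,0.5])

```text
time: 10.9
tool_pos: [0.5776, -0.2177, 0.0837]
ee_rot: [0.095, 1.669, -0.105]
ft_force: [-1.4, -0.0, -0.2]
width: 0.0425
```

```bash
python3 -c "
from h import *
show([.577,-.218,.084],-.127+np.pi/2)"
```

```text
t 10.9 tcp [ 0.5776 -0.2177  0.0837] down [-0.1005 -0.0004 -0.9949] jaw yaw 1.4457 w 0.0425 F [-1.3664 -0.0434 -0.2409] M [-0.0115 -0.0764  0.0182] q7 1.2
delta tool cm [-0.0206 -0.0339 -0.0576]
world yaw change -0.0018571373667408686 => tool x turn 0.0018571373667408686
```

arm_command(commands=[0,0,0,0,0,0,0,0,0,0,0,0,0,0,0,0,0,0,0,0], force=80)

```text
time: 11.23
tool_pos: [0.5781, -0.2179, 0.0841]
ee_rot: [0.095, 1.669, -0.105]
ft_force: [-0.3, -0.9, -1.7]
width: 0.0149
```

```bash
python3 -c "
from h import *
show([.577,-.218,.084],-.127+np.pi/2)"
```

```text
t 11.2333 tcp [ 0.5781 -0.2179  0.0841] down [-0.1005 -0.0003 -0.9949] jaw yaw 1.4455 w 0.0149 F [-0.3001 -0.9057 -1.66  ] M [ 0.0204 -0.0357 -0.0168] q7 1.201
delta tool cm [ 0.0215 -0.0256 -0.1049]
world yaw change -0.0017065908255504691 => tool x turn 0.0017065908255504691
```

arm_command(commands=[0.3,0,0.03,0,0,0.3,0,0.03,0,0])

```text
time: 11.4
tool_pos: [0.5782, -0.2179, 0.0794]
ee_rot: [0.095, 1.669, -0.106]
ft_force: [-3.4, 0.2, 7.9]
width: 0.0148
```

```bash
python3 -c "
from h import *
show()"
```

```text
t 11.4 tcp [ 0.5782 -0.2179  0.0794] down [-0.1005 -0.0009 -0.9949] jaw yaw 1.4453 w 0.0148 F [-3.3965  0.1549  7.9173] M [ 0.0902  0.6446 -0.0085] q7 1.197
```

arm_command(commands=[0.5,0,0,0,0])

```text
time: 11.48
tool_pos: [0.5787, -0.2182, 0.0783]
ee_rot: [0.094, 1.668, -0.108]
ft_force: [-12.0, -0.9, 53.2]
width: 0.0148
```

```bash
python3 -c "
from h import *
show()
grab('top','top10.png');grab('side','side10.png')
show()
g=[cv2.cvtColor(load('side%s.png'%n)['img'],6).astype(int) for n in ('9','10','8')]
np.set_printoptions(linewidth=250)
for a in g: print(np.c_[np.arange(150,165),a[150:165,286:332:2]])
"; python3 ov.py 10 .5767 -.2182 .043
```

```text
t 11.4833 tcp [ 0.5787 -0.2182  0.0783] down [-0.0994 -0.003  -0.995 ] jaw yaw 1.4445 w 0.0148 F [-11.9997  -0.9111  53.1749] M [0.3076 3.4063 0.0236] q7 1.193
t 11.5833 tcp [ 0.5785 -0.2181  0.0786] down [-0.0994 -0.0033 -0.995 ] jaw yaw 1.4449 w 0.0145 F [-6.8875 -0.6161 26.1586] M [0.26   1.929  0.0201] q7 1.193
[[150  77  78  77  85  83  84  89  96  72  67  78  87  86  82  86  94 103  73  86  84  79  75  75]
 [151  78  75  74  84  86  86  75  86  74  85  84  86  85  85  89  95 102  75  85  87  86  64  75]
 [152  77  75  77  84  89  84  86  77  80  85  87  88  88  85  85  92  98  73  86  85  76  64  78]
 [153  77  76  70  78  90  82  85  86  84  83  86  87  84  88  85  92  99  77  86  84  71  67  74]
 [154  75  77  66  48  34  48  80  90  84  87  88  88  86  85  82  67  89  85  85  86  38  72  75]
 [155  77  76  66  46  47  45  50  40  50  79  87  82  83  88  78  87  86  83  88  90  41  82  85]
 [156  80  77  67  59  58  46  47  50  50  47  39  44  79  91  81  85  90  85  87  73  96  75 128]
 [157  75  77  73 119 109  54  53  48  47  51  49  47  55  43  54  78  90  80  85  65 122 
[... 2974 characters left out ...]
4  85]
 [158  78  74  75  77  59  55  51  48  46  48  48  46  48  44  49  53  38  42  55  57 155 155  61]
 [159  78  77 109 151 141 105  64  57  44  47  47  45  48  44  44  45  50  49  47  97 156 115  53]
 [160  76  78 129 148 149 105  75  58  65  54  40  38  41  40  46  42  47  45  49 122 154  95  55]
 [161  78  83 147 147 149 108  81  61  71  69  59  61  51  31  16  31  51  50  49 140 154  45  59]
 [162  76 115 151 147 148 153 150 122  93  80  70  70  71  66  63  45  82  85  79 154 142  15  69]
 [163  87 125 146 148 150 151 151 153 153 151 126  85  71  72  79  55  74 151 140 153 117  22  75]
 [164  95 103 139 151 149 150 151 151 151 150 150 151 136 116  88  62 101 148 153 154  93  43  78]]
```

View pics/ovl10.png

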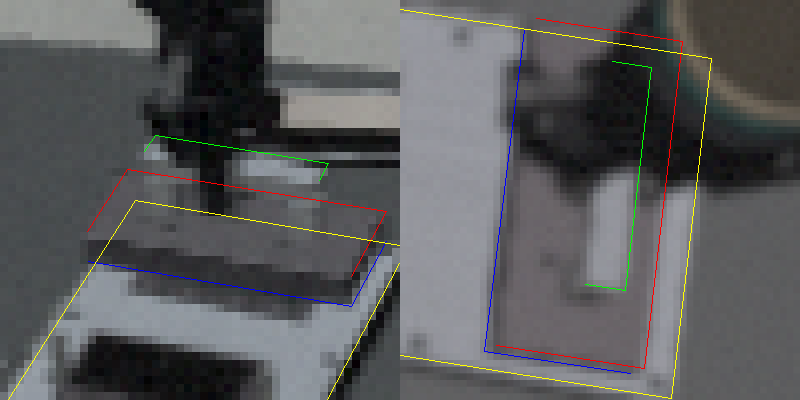

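```bash
python3 -c "
from h import *
for i in range(4):
    f=arm.grab_frame('side'); s=st(); print(round(s['time'],3),np.round(s['ft_force'],1),np.round(s['tool_pos'],4),s['width'])
cv2.imwrite('pics/fin.png',arm.grab_frame('top')['img']);cv2.imwrite('pics/fins.png',f['img'])"
```

```text
11.633 [-6.4  0.1 26.1] [ 0.5785 -0.2181  0.0786] 0.014762695639906525
11.683 [-6.9 -0.1 26.4] [ 0.5785 -0.2181  0.0786] 0.014426994558936168
11.733 [-6.6 -0.8 26.3] [ 0.5785 -0.2181  0.0786] 0.014712137095181413
11.783 [-6.7 -0.6 25.4] [ 0.5785 -0.2181  0.0786] 0.014900945298747489
```

View pics/fin.png

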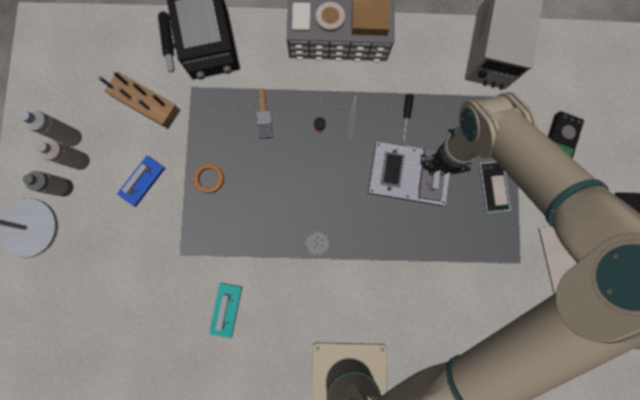

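View pics/fins.png

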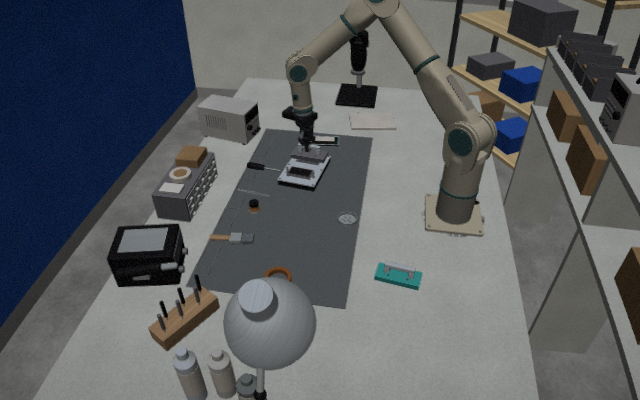

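The push holds steady at about 26 N. The cover (435,180) is on the board station, the blank (393,168) is still in its nest, and the bystanders are where they were. I am handing the job in.

```bash
python3 -c "
from rig import arm
print(arm.finish_job())"
```

```text
the job is handed in; nothing more can be done
None
```

The grey cover is seated on both pins of the station with the board (the −y one), pressed down to its stop and still gripped. I handed it in at about 11.8 s.

**How it went:**
- **First press:** it stopped with the cover tilted about 0.1 rad, because the tool had picked up a tilt of up to about 7° while carrying it.
- **Regrip:** I eased off, opened the gripper so the cover dropped level onto both pins, then gripped the handle again nearer mid-height with 80 N and pressed straight down.

**Last checks:**
- **Travel:** the tool moved 5.5 mm down to a hard stop. The nest rim sits about 1 px lower in the side picture, which fits the 5 mm stroke.
- **Push:** a steady 26 N up at the wrist, against about 12 N needed. It peaked at 53 N on contact, below the 120 N wrist limit.
- **Position:** in both pictures the cover lines up with the level, fully home pose to about a pixel.
- **Surroundings:** in the final pictures the blank and the bystanders look unmoved.

**What was off:**
- The tool is still tilted about 0.1 rad in the grip, though the cover itself is level.
- About 7 N of side force remains against the pins.
- The two cameras differed by up to about 7 mm on the fixture's position, so I relied on contact forces and picture overlays for the final fit.
- The board is hidden under the cover, so I could not see directly that it stayed in its nest.

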